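# Clear the bench drop tester and reset its peak hand to zero

### The arm

A 6-joint arm with a two-finger parallel gripper is mounted at the origin on the work surface; the furniture and walls round the work are solid. World frame = base frame: x ahead of the robot, y to its left, z up, the work surface at z = 0. Lengths are in m, angles in rad, forces in N, time in s.
With the tool pointing down it reaches from about 0.375 to 0.925 m from the base axis. Payload 5.7 kg.
Tool frame: the origin (TCP) lies midway between the tips of the shut fingers; the grasp point (between the pads) lies 19 mm behind it; z points along the fingers, y is the line along which they close (so a half turn about z gives the same grasp; the last joint's range is limited). The gripper opens to 88 mm and grips with 3 to 60 N. Pads are 20 mm wide; open, the fingers measure 115 mm over their backs; the gripper's body (75 mm by 178 mm) begins 61 mm behind the grasp point.
Start: joints at [-1.424, 0.359, 1.51, -0, 1.272, -0.115], TCP at [0.155, -0.58, 0.223] pointing down, gripper open.
Joint ranges: [-2.97, 2.97], [-1.01, 2.36], [0.21, 2.38], [-0.96, 4.11], [0.2, 2.71], [-2.98, 2.98]. Speed limits (rad/s): [2.39, 2.39, 3.14, 3.14, 3.14, 3.14].

### API

Orientations are given as a unit quaternion [w, x, y, z].
In Python, from rig import manip gives the robot as it stands.
- The arm moves only by the tool drive_tool, never from a script. Its argument "rows" is text: rows parted by semicolons, each of 5 numbers parted by spaces: the opening, from -1 (shut) to 1 (fully open), then the shift along the world's x, y, z in mm, then the turn about the world's z in rad. A call has exactly 10 rows; each row shifts and turns the commanded pose from where the row before left it; what a row does not reach is not made up. A row lasts 1/8 s, in which the tool goes at most 62.5 mm and 10.7 degrees, less where a joint would pass 70% of its speed; a pose out of reach is approached as far as the arm can. A call with a gripper value outside its range is refused whole. The fingers move at their own pace and stop on an object; "newtons" is the grip in N (left out, the last holds). Time passes only in rows, so rows that do not move let the fingers close, or fill a call up. It gives the time, the measured TCP pose, the force, the opening and the grip force at its end, in the units of the state.
- manip.read_state(): the state, without advancing time (a new reading comes with each control period).
- manip.capture(name): name is "side" or "top"; returns a dict with "img" (384x512x3 uint8, red, green, blue), "fx", "fy", "cx", "cy" (pixels), "pose" (4x4, takes a point from camera to world coordinates). Camera axes: x right, y down, z forward; pixel columns grow to the right and rows downward; lengths in m; the calibration is good to about 2 mm. A picture is of the moment at which its call begins. There is no depth.
- manip.close_job(): hands the job in; it is judged then, once.
The state is a dict: "time": time; "qpos": joint angles; "joint_velocities": joint speeds; "tau": joint torques, N m; "tool_pos": TCP position; "eef_rot": TCP orientation; "contact_force": force on the tool from outside, world axes, zero at the start; "moment": the same for the moment, N m; "gripper_width": finger opening in m; "grasp_force": force on a finger pad.
Only numpy, scipy, OpenCV 4.12 (cv2) and the standard library are available. Lean on these libraries where they do the work, as an engineer would, in place of code of your own. Each camera call takes 0.05 s, during which the arm holds its last target. There are 200 camera calls.

### The job

The drop test is over: take the steel drop weight off the tester's platen and stand it gently, upright, in the middle of the large flat rubber disc on the bench to the right of the tester (between the two jars), so that the thin live hand goes back to zero. Then reset the peak hand: press the black dial knob down lightly until its clutch takes hold and, keeping it pressed, turn it anticlockwise (seen from above), taking a fresh grip as often as needed, until the peak hand is back on its zero stop. Let go of everything and leave the jars where they stand.

Things in the scene. Friction and masses are not known exactly. Their poses are not given: they have to be found in the camera images.
- tester: Bench drop tester, grey instrument box fixed to the bench, 190 mm deep (its x), 320 mm wide (its y), aluminium deck 60 mm above the bench. Origin under its middle at bench height; front faces -x, z up. In its frame (mm): platen axis at (0, +88), drop-height post at (0, 0), glazed dial 130 mm across and reset knob on one axis at (0, -76); dial glass 75 and bezel 77 above the bench.
- post_top (a point): Top of the rigid steel drop-height post, 245 mm above the bench: 14 mm thick, a 24 mm collar 190 to 206 mm up, its screw out to 28 mm towards +x. It stands 76 mm from the knob axis, 88 mm from the platen axis. A wide gripper body meets it when turned towards it: keep the gripper's long side within 0.75 rad of the tester's x axis, so one grip turns the knob about 1.5 rad at most.
- platen: The platen: steel disc of 90 mm faced with a bonded black rubber pad, 84 mm above the bench at its top when empty, on a spring (4 N/mm, sinks about 1.7 mm under the weight). Origin on its axis, 18 mm below the top of the pad.
- reset_knob: Round black ribbed reset knob, 44 mm across, gripping part 10 to 40 mm above the dial glass. Origin on its upright axis at glass height (75 mm above the bench). Let go, a light spring (0.4 N/mm, 1.2 N at the top) holds it up and it spins freely, moving nothing. Keep the fingertips 10 mm or more above the glass when gripping: it is pressed down 3 to 8 mm. Full travel 9.8 mm.
- knob_top (a point): Middle of the knob's upper face, 115 mm above the bench when released. Pressed, the knob has 2 to 6 mm of free travel (clutch wear, cannot be seen); then a friction clutch meets the peak hand's hub and the push stiffens to 6 N/mm. From about 4 N it takes the hand along, 8 to 15 N is right, above 30 N the spindle is damaged. At the zero stop the clutch just slips: turning on does no harm.
- peak_hand: The peak hand under the dial glass: the broad dark hand with a spade head, 50 mm from the axis to the tip, with a friction hub; origin on the knob axis about 65 to 69 mm above the bench. It stays where it was pushed and turns with the pressed knob.
- peak_reading (a joint): Angle of the peak hand in rad, clockwise positive seen from above; 0 on its zero stop, where the hand points to the first scale mark, in the direction (-x, +y) of the tester's frame (towards the robot and left); full scale is 4.71. It starts between 2.0 and 3.0. With a load on the platen the live hand keeps it from zero.
- live_hand (a joint): Angle of the thin needle (live hand, 52 mm long, below the peak hand) in rad, clockwise positive; it follows the load on the platen, 0.13 rad per newton, 0 when the platen is empty, and pushes the peak hand ahead of itself.
- drop_weight: Turned steel drop weight, 0.55 to 0.85 kg, standing on the platen at the start: body 56 mm across up to 43 mm, neck 18 mm across from 45 to 56 mm, round grip 36 mm across from 62 to 86 mm, 88 mm tall in all. Origin in the middle of its foot, z up along its axis.
- rest_disc: Flat loose black rubber disc, 80 mm across and 12 mm thick, lying on the bench to the right of the tester: the rest for the drop weight. Origin in the middle of its underside.
- jar_a: Square clear jar with black screw lid, 62 mm wide, 104 mm tall, standing on the bench nearer the robot than the disc; not to be moved. Origin in the middle of its foot.
- jar_b: The same kind of jar, standing beyond the disc; not to be moved. Origin in the middle of its foot.

How it is judged:
By the outcome, as a careful person would: the job done as asked, in the order asked, and still so for the second after the job is handed in, with the robot touching nothing.
It also fails if it takes over 69 s, if anything falls off the work surface, if the arm or the gripper's body presses on something with over 40 N, if the wrist force passes 120 N, or if a joint passes its speed limit or range.

## Working session

There is one attempt and no reset: what is moved stays moved. The work goes in short steps, Python scripts to look and compute and a tool call to move; the robot and the scene stay as the last step left them, time stands still between calls to the robot, and variables do not carry over. Pictures are saved under pics/ and viewed, at most 10 in all, crops included, and the job is handed in when it is done.

Besides the shell and the picture viewer there is one more tool, called after ">>>" as name(argument=value, ...) on one line, values as JSON. drive_tool: Moves the arm, as the interface text tells. Its arguments: {"type":"object","properties":{"rows":{"type":"string"},"newtons":{"type":"number"}},"required":["rows"]}

```bash
mkdir -p pics
cat > h.py <<'E'
import numpy as np, cv2
from rig import manip
def cap(n,save=None):
    c=manip.capture(n)
    if save: cv2.imwrite('pics/'+save,c['img'][:,:,::-1])
    return c
def ray(c,u,v,z):
    P=np.array(c['pose']); d=P[:3,:3]@np.array([(u-c['cx'])/c['fx'],(v-c['cy'])/c['fy'],1]); o=P[:3,3]
    return o+d*(z-o[2])/d[2]
def proj(c,p):
    P=np.array(c['pose']); q=P[:3,:3].T@(np.array(p)-P[:3,3])
    return np.array([c['fx']*q[0]/q[2]+c['cx'],c['fy']*q[1]/q[2]+c['cy']])
E
python3 - <<'E'
from h import *
a=cap('top');b=cap('side')
cv2.imwrite('pics/top1.png',cv2.resize(a['img'][:,:,::-1],(800,600)))
cv2.imwrite('pics/side1.png',cv2.resize(b['img'][:,:,::-1],(800,600)))
for c in (a,b): print(c['fx'],c['cx'],c['cy'],np.round(c['pose'],3).tolist())
print(manip.read_state())
E
```

```text
477.4169434772997 266.6552253160389 193.35437709003006 [[-0.014, -0.994, 0.112, 0.422], [-1.0, 0.016, 0.017, -0.099], [-0.019, -0.111, -0.994, 1.217], [0.0, 0.0, 0.0, 1.0]]
367.0173910221178 248.6681393133837 193.85663698577696 [[-0.997, -0.021, 0.068, 0.464], [-0.067, 0.586, -0.807, 0.697], [-0.023, -0.81, -0.586, 0.716], [0.0, 0.0, 0.0, 1.0]]
{'time': 0.1, 'qpos': array([-1.42409167e+00,  3.59444943e-01,  1.51129696e+00, -3.33886345e-05,
        1.27249785e+00, -1.15075932e-01]), 'joint_velocities': array([ 0.00035823, -0.00145973, -0.00294303, -0.00034483,  0.0005715 ,
       -0.00010456]), 'tau': array([ 9.37475925e-04, -5.16359746e+01, -2.71405524e+01,  6.77070650e-02,
        2.76631635e-02, -2.73617144e-05]), 'tool_pos': array([ 0.15518553, -0.57895268,  0.22189689]), 'eef_rot': array([-8.23196177e-04,  9.91445110e-01,  1.30521708e-01, -2.89744199e-05]), 'contact_force': array([ 0.19653048, -0.15886945, -0.32582521]), 'moment': array([-0.01131277, -0.01133403,  0.00036364]), 'grasp_force': 0.0, 'gripper_width': 0.08767874816095333}
```

View pics/top1.png

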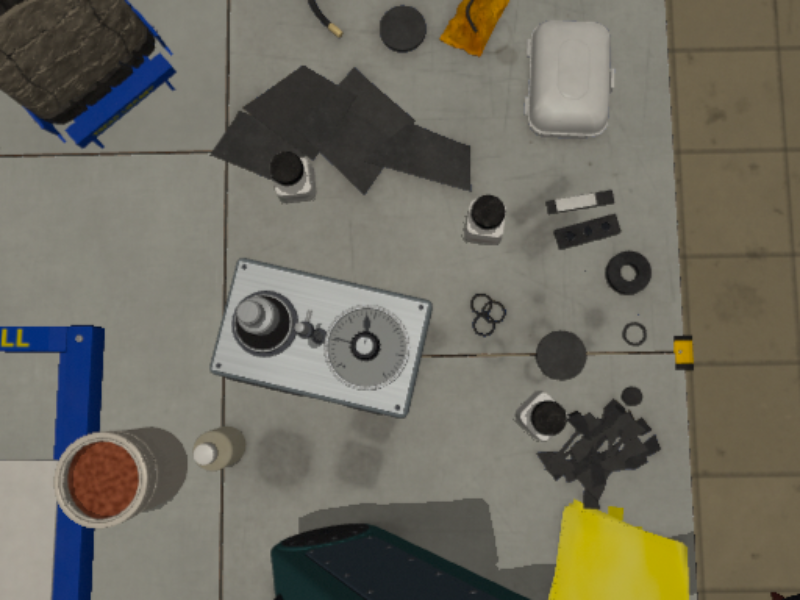

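View pics/side1.png

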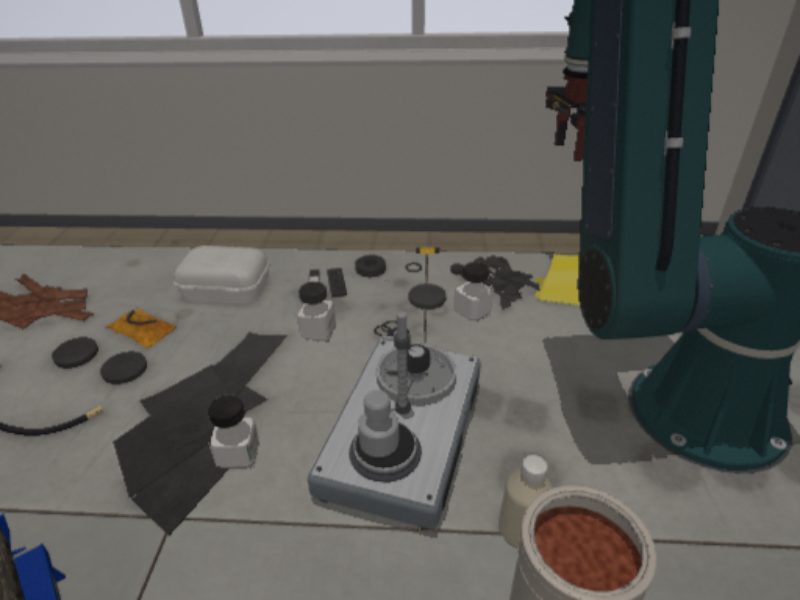

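Top view (800x600 scale): the platen and weight are at about (262,318), the knob at (365,345), the post near (310,330) and the rest disc at (561,355). Jar_a is at (547,418) and jar_b at (487,212). The peak hand points up and the thin live hand points left. Next I'll measure positions from both views.

Run:
```python
from h import *
a=cap('top');b=cap('side')
im=a['img']; g=cv2.cvtColor(im,cv2.COLOR_RGB2GRAY); s=.64
def blob(c,u,v,r,thr,z,lo=True,minA=40):
    g=cv2.cvtColor(c['img'],cv2.COLOR_RGB2GRAY); u,v=int(u*s),int(v*s)
    m=np.zeros_like(g); w=g[v-r:v+r,u-r:u+r]; m[v-r:v+r,u-r:u+r]=(w<thr)
    n,l,st,ce=cv2.connectedComponentsWithStats(m)
    i=min([k for k in range(1,n) if st[k,4]>minA],key=lambda k:np.hypot(*(ce[k]-[u,v])))
    cn=max(cv2.findContours((l==i).astype(np.uint8),0,2)[0],key=len)
    (x,y),rr=cv2.minEnclosingCircle(cv2.convexHull(cn)); print(u,v,'cent',ce[i].round(1),'circ',round(x,1),round(y,1),round(rr,1),'A',st[i,4],'->',ray(c,*ce[i],z).round(4),ray(c,x,y,z).round(4))
blob(a,561,355,28,75,.012); blob(b,427,296,18,75,.012)
blob(a,547,415,18,50,.104); blob(a,488,210,18,50,.104)
blob(b,473,272,14,60,.104); blob(b,314,292,14,60,.104)
blob(a,365,345,15,60,.115); blob(b,418,357,12,60,.115)
# tester deck corners via bright mask
hsv=cv2.cvtColor(im,cv2.COLOR_RGB2HSV)
print('deck px',im[180,230],im[250,200],'floor',im[300,230])
# dial circle
c=cv2.HoughCircles(cv2.medianBlur(g[170:275,190:285],3),cv2.HOUGH_GRADIENT,1,30,param1=100,param2=20,minRadius=22,maxRadius=32)
print('dial',c); 
for k in (c[0][:2] if c is not None else []): print(ray(a,k[0]+190,k[1]+170,.077))
for u,v in ((243,266),(427,305),(402,407),(217,365)): print('screw',ray(a,u*s,v*s,.06).round(4))
x=im[160:275,125:285]; y=b['img'][195:335,195:315]
cv2.imwrite('pics/c1.png',np.hstack([cv2.resize(x[:,:,::-1],None,fx=3,fy=3,interpolation=2)[:345],cv2.resize(y[:,:,::-1],(296,345),interpolation=2)]))
```

```text
359 227 cent [358.4 227. ] circ 355.5 226.0 19.5 A 820 -> [ 0.4682 -0.3073  0.012 ] [ 0.4709 -0.3003  0.012 ]
273 189 cent [273.  189.6] circ 273.0 190.5 12.0 A 314 -> [ 0.467  -0.2996  0.012 ] [ 0.4669 -0.2943  0.012 ]
350 265 cent [351.6 267. ] circ 353.5 268.0 14.1 A 407 -> [ 0.373  -0.2727  0.104 ] [ 0.3708 -0.2769  0.104 ]
312 134 cent [312.  135.5] circ 312.0 135.5 10.9 A 363 -> [ 0.6833 -0.1893  0.104 ] [ 0.6832 -0.1893  0.104 ]
302 174 cent [304.2 173.2] circ 303.3 172.5 14.5 A 305 -> [ 0.3723 -0.2598  0.104 ] [ 0.375  -0.2634  0.104 ]
200 186 cent [199.9 187.4] circ 199.8 187.5 8.6 A 199 -> [ 0.6806 -0.1733  0.104 ] [ 0.6806 -0.1726  0.104 ]
233 220 cent [233.9 219.9] circ 234.0 217.7 12.7 A 187 -> [ 0.4848 -0.0033  0.115 ] [ 0.49   -0.0035  0.115 ]
267 228 cent [265.2 229.3] circ 262.9 227.9 12.7 A 221 -> [0.4833 0.0162 0.115 ] [0.4892 0.0112 0.115 ]
deck px [131 129 118] [178 179 175] floor [103  99  91]
dial [[[43.5 52.5 26.6]]]
[0.48081674 0.00105087 0.077     ]
screw [0.6132 0.1941 0.06  ]
screw [ 0.5468 -0.095   0.06  ]
screw [ 0.3896 -0.0541  0.06  ]
screw [0.4582 0.2328 0.06  ]
```

View pics/c1.png

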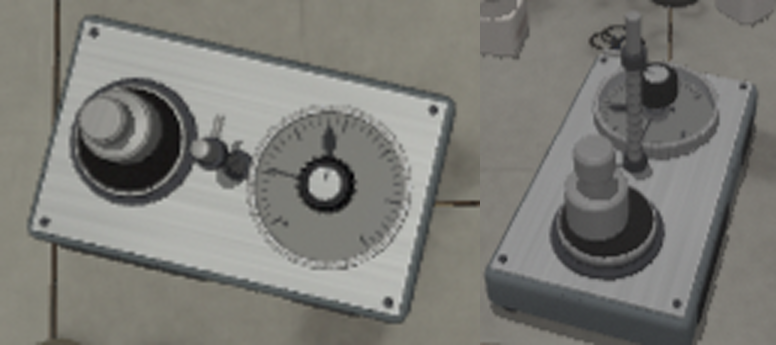

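The crop shows the peak hand pointing away from the robot (crop ~(327,135)). The thin live hand points left to (270,172), and the weight's grip top is at (98,118). Now I'll triangulate the weight, disc and knob.

Run:
```python
from h import *
a=cap('top');b=cap('side')
def tri(pa,pb):
    A=[];B=[]
    for c,p in ((a,pa),(b,pb)):
        o=np.array(c['pose'])[:3,3]; d=ray(c,*p,0)-o; d/=np.linalg.norm(d); M=np.eye(3)-np.outer(d,d); A.append(M);B.append(M@o)
    return np.linalg.lstsq(np.vstack(A),np.hstack(B),rcond=None)[0].round(4)
print('weight top',ray(a,157.7,199.3,.170).round(4),ray(b,241.2,254.5,.170).round(4),tri((157.7,199.3),(241.2,254.5)))
print('knob',ray(a,233,221.3,.115).round(4), ray(b,195+(657-480)/2.467,195+72/2.464,.115).round(4))
g=cv2.cvtColor(a['img'],cv2.COLOR_RGB2GRAY)
def hough(c,u0,u1,v0,v1,r0,r1,z,n=2):
    g=cv2.cvtColor(c['img'],cv2.COLOR_RGB2GRAY)[v0:v1,u0:u1]
    k=cv2.HoughCircles(cv2.resize(g,None,fx=4,fy=4,interpolation=2),cv2.HOUGH_GRADIENT,1,20,param1=80,param2=15,minRadius=r0*4,maxRadius=r1*4)
    for q in (k[0][:n] if k is not None else []):
        u,v=q[0]/4+u0-.4,q[1]/4+v0-.4; print('h',round(u,1),round(v,1),q[2]/4,ray(c,u,v,z).round(4))
print('disc');hough(a,335,385,203,252,14,18,.012,1)
print('grip');hough(a,140,180,180,225,7,11,.170)
print('platen');hough(a,140,200,175,235,18,22,.084)
print('dial');hough(a,200,275,185,255,23,29,.077,1)
print('knobtop');hough(a,215,255,200,240,6,12,.115)
for z in(.08,.17):print(proj(a,(.5225,.1551,z)),proj(b,(.5225,.1551,z)))
```

```text
weight top [0.5298 0.1607 0.17  ] [0.5287 0.1588 0.17  ] [0.5291 0.1603 0.1715]
knob [ 0.4816 -0.0011  0.115 ] [ 0.48   -0.0031  0.115 ]
disc
h 358.7 227.2 16.3 [ 0.4677 -0.3082  0.012 ]
grip
h 162.5 200.7 10.85 [0.5265 0.15   0.17  ]
h 158.2 198.0 7.5 [0.5327 0.1595 0.17  ]
platen
h 169.2 206.7 21.3 [0.5204 0.1541 0.084 ]
h 165.0 204.0 20.475 [0.5272 0.1644 0.084 ]
dial
h 234.5 222.7 25.825 [ 0.4802 -0.0013  0.077 ]
knobtop
h 233.5 221.2 9.575 [ 0.4818 -0.0022  0.115 ]
h 222.2 209.7 8.225 [0.5088 0.0237 0.115 ]
[169.18061728 206.007982  ] [245.53895798 282.30058248]
[160.17346374 202.55075341] [244.30423458 253.30213133]
```

>>> drive_tool(rows="1 18.7 37 11 0.054;1 18.7 37 11 0.054;1 18.7 37 11 0.054;1 18.7 37 11 0.054;1 18.7 37 11 0.054;1 18.7 37 11 0.054;1 18.7 37 11 0.054;1 18.7 37 11 0.054;1 18.7 37 11 0.054;1 18.7 37 11 0.054", newtons=30)

```text
time: 1.55
tool_pos: [0.3426, -0.2082, 0.3331]
eef_rot: [0.0, 0.92, 0.391, 0.0]
contact_force: [0.3, -0.2, -0.1]
gripper_width: 0.0879
grasp_force: 0.0
```

>>> drive_tool(rows="1 18.7 37 0 0.054;1 18.7 37 0 0.054;1 18.7 37 0 0.054;1 18.7 37 0 0.054;1 18.7 37 0 0.054;1 18.7 37 0 0.054;1 18.7 37 0 0.054;1 18.7 37 0 0.054;1 18.7 37 0 0.054;1 18.7 37 0 0.054")

```text
time: 2.8
tool_pos: [0.5297, 0.1618, 0.3326]
eef_rot: [0.0, 0.783, 0.622, -0.0]
contact_force: [-0.3, -0.9, 0.4]
gripper_width: 0.0876
grasp_force: 0.0
```

>>> drive_tool(rows="1 -0.7 -1.8 -30 0;1 0 0 -30 0;1 0 0 -30 0;1 0 0 -30 0;1 0 0 -25 0;1 0 0 -20 0;1 0 0 -15 0;1 0 0 -10 0;1 0 0 -6 0;1 0 0 0 0")

```text
time: 4.05
tool_pos: [0.5286, 0.1587, 0.1366]
eef_rot: [-0.0, 0.783, 0.622, -0.0]
contact_force: [0.1, -0.7, -0.3]
gripper_width: 0.0881
grasp_force: 0.0
```

Run:
```python
from h import *
b=cap('side');a=cap('top')
x=b['img'][130:320,170:340];y=a['img'][140:270,110:290]
cv2.imwrite('pics/c2.png',np.hstack([cv2.resize(x[:,:,::-1],(420,470),interpolation=2),cv2.resize(y[:,:,::-1],(376,470))]))
print(manip.read_state()['contact_force'])
```

```text
[0.11854369 0.86479615 0.14323726]
```

View pics/c2.png

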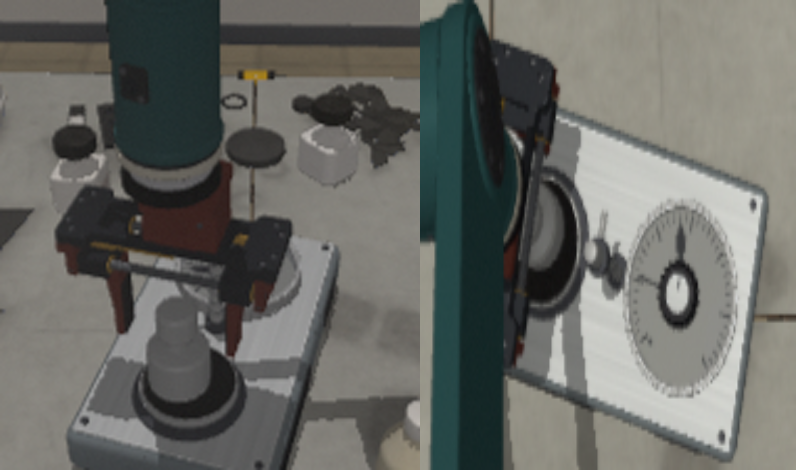

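The side view shows the tips (crop (120,330) and (232,352)) on either side of the weight's grip at (178,325). I'll close now.

>>> drive_tool(rows="-1 0 0 0 0;-1 0 0 0 0;-1 0 0 0 0;-1 0 0 0 0;-1 0 0 0 0;-1 0 0 0 0;-1 0 0 0 0;-1 0 0 0 0;-1 0 0 0 0;-1 0 0 0 0", newtons=40)

```text
time: 5.4
tool_pos: [0.529, 0.1586, 0.1367]
eef_rot: [0.0, 0.783, 0.622, 0.0]
contact_force: [2.7, -0.7, -0.1]
gripper_width: 0.0348
grasp_force: 40.0
```

>>> drive_tool(rows="-1 0 0 4 0;-1 0 0 10 0;-1 0 0 20 0;-1 0 0 28 0;-1 0 0 30 0;-1 0 0 30 0;-1 0 0 30 0;-1 0 0 28 0;-1 0 0 18 0;-1 0 0 8 0")

```text
time: 6.65
tool_pos: [0.528, 0.1587, 0.3434]
eef_rot: [-0.0, 0.783, 0.622, -0.0]
contact_force: [0.4, -0.6, -7.7]
gripper_width: 0.0351
grasp_force: 40.0
```

>>> drive_tool(rows="-1 -1 -8 0 0.02;-1 -2 -16 0 0.04;-1 -3 -26 0 0.06;-1 -4 -32 0 0.08;-1 -4 -32 0 0.08;-1 -4 -32 0 0.08;-1 -4 -32 0 0.08;-1 -4 -32 0 0.08;-1 -4 -32 0 0.08;-1 -4 -32 0 0.08")

```text
time: 7.9
tool_pos: [0.4931, -0.1164, 0.3412]
eef_rot: [-0.001, 0.53, 0.848, -0.0]
contact_force: [1.2, -0.4, -6.5]
gripper_width: 0.0349
grasp_force: 40.0
```

>>> drive_tool(rows="-1 -4 -32 -8 0.08;-1 -4 -32 -16 0.08;-1 -4 -32 -20 0.08;-1 -4 -32 -24 0.08;-1 -4 -26 -24 0.08;-1 -3 -18 -24 0.08;-1 -2 -12 -20 0.04;-1 -1 -6 -16 0;-1 0 -2 -10 0;-1 0 0 -4 0")

```text
time: 9.15
tool_pos: [0.4683, -0.3069, 0.176]
eef_rot: [-0.001, 0.296, 0.955, 0.0]
contact_force: [0.1, -0.3, -6.7]
gripper_width: 0.0349
grasp_force: 40.0
```

Run:
```python
from h import *
b=cap('side');a=cap('top')
s=manip.read_state();print(s['tool_pos'],s['contact_force'],s['qpos'].round(2))
x=b['img'][90:250,190:360];y=a['img'][130:310,280:450]
cv2.imwrite('pics/c3.png',np.hstack([cv2.resize(x[:,:,::-1],(420,395),interpolation=2),cv2.resize(y[:,:,::-1],(373,395))]))
for p in ((s['tool_pos'][0],s['tool_pos'][1],.012),(.468,-.307,.012),(.468,-.307,.012),(.468,-.347,.012),(.468,-.267,.012),(.508,-.307,.012),(.428,-.307,.012)): print(proj(b,p).round(1))
```

```text
[ 0.46862378 -0.30684895  0.17654004] [-0.23082416  0.11844798 -7.46917653] [-0.7   0.35  1.65  0.    1.14 -1.67]
[272.5 188.3]
[272.7 188.3]
[272.7 188.3]
[272.9 181.6]
[272.5 195.4]
[260.7 188. ]
[284.8 188.5]
```

View pics/c3.png

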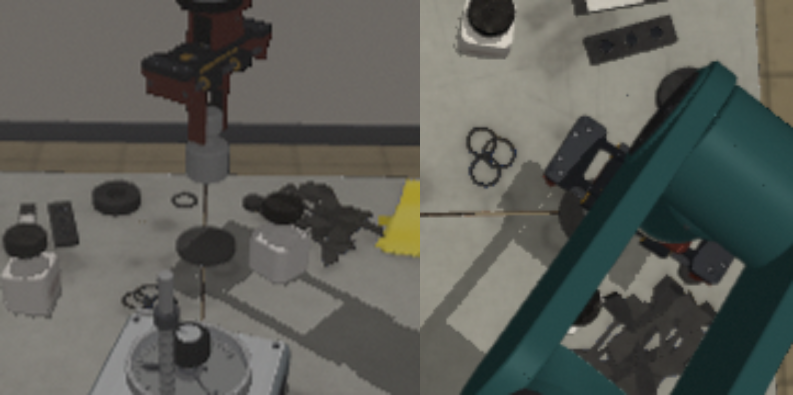

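>>> drive_tool(rows="-1 0 0 -10 0;-1 0 0 -20 0;-1 0 0 -20 0;-1 0 0 -18 0;-1 0 0 -14 0;-1 0 0 -10 0;-1 0 0 -7 0;-1 0 0 -4 0;-1 0 0 -2 0;-1 0 0 0 0")

```text
time: 10.5
tool_pos: [0.4687, -0.3075, 0.0718]
eef_rot: [0.0, 0.295, 0.955, -0.0]
contact_force: [-0.7, -0.3, -8.1]
gripper_width: 0.0349
grasp_force: 40.0
```

>>> drive_tool(rows="-1 0 0 -0.5 0;-1 0 0 -0.5 0;-1 0 0 -0.5 0;-1 0 0 -0.5 0;-1 0 0 -0.5 0;-1 0 0 -0.5 0;-1 0 0 0 0;-1 0 0 0 0;-1 0 0 0 0;-1 0 0 0 0")

```text
time: 11.75
tool_pos: [0.4686, -0.3073, 0.0686]
eef_rot: [-0.0, 0.295, 0.955, -0.0]
contact_force: [-0.3, -0.3, -6.6]
gripper_width: 0.0351
grasp_force: 40.0
```

>>> drive_tool(rows="-1 0 0 -0.4 0;-1 0 0 -0.4 0;-1 0 0 -0.4 0;-1 0 0 -0.4 0;-1 0 0 0 0;-1 0 0 0 0;-1 0 0 0 0;-1 0 0 0 0;-1 0 0 0 0;-1 0 0 0 0")

```text
time: 13.0
tool_pos: [0.4686, -0.3073, 0.067]
eef_rot: [-0.0, 0.295, 0.955, -0.0]
contact_force: [0.3, 0.4, -6.9]
gripper_width: 0.0351
grasp_force: 40.0
```

>>> drive_tool(rows="-1 0 0 -0.4 0;-1 0 0 -0.4 0;-1 0 0 -0.4 0;-1 0 0 -0.4 0;-1 0 0 0 0;-1 0 0 0 0;-1 0 0 0 0;-1 0 0 0 0;-1 0 0 0 0;-1 0 0 0 0")

```text
time: 14.25
tool_pos: [0.4689, -0.3075, 0.0664]
eef_rot: [0.0, 0.295, 0.955, -0.0]
contact_force: [-1.7, 2.2, 6.5]
gripper_width: 0.0347
grasp_force: 40.0
```

>>> drive_tool(rows="-1 0 0 0.5 0;-1 0 0 0.3 0;0.3 0 0 0 0;0.3 0 0 0 0;0.3 0 0 0 0;0.3 0 0 0 0;0.3 0 0 0 0;0.3 0 0 0 0;0.3 0 0 5 0;0.3 0 0 10 0", newtons=20)

```text
time: 15.5
tool_pos: [0.4684, -0.3071, 0.0815]
eef_rot: [-0.0, 0.295, 0.955, 0.0]
contact_force: [0.2, 0.2, -0.4]
gripper_width: 0.0572
grasp_force: 0.0
```

>>> drive_tool(rows="0.3 0 0 30 0;0.3 0 0 45 0;1 0 0 45 0;1 1 22 0 -0.14;1 1 22 0 -0.14;1 1 22 0 -0.14;1 1 22 0 -0.14;1 1 22 0 -0.14;1 1 22 0 -0.14;1 1 22 0 -0.14")

```text
time: 16.75
tool_pos: [0.4757, -0.1526, 0.2021]
eef_rot: [0.0, 0.712, 0.702, 0.0]
contact_force: [-0.3, 0.0, -0.2]
gripper_width: 0.0876
grasp_force: 0.0
```

>>> drive_tool(rows="1 1 22 0 -0.14;1 1 22 0 -0.14;1 1 22 0 -0.14;1 1 22 0 -0.14;1 1 22 0 -0.14;1 1 22 0 -0.14;1 1 19 0 -0.14;1 0 0 0 0;1 0 0 0 0;1 0 0 0 0")

```text
time: 18.0
tool_pos: [0.4826, -0.003, 0.2014]
eef_rot: [0.0, 0.958, 0.287, 0.0]
contact_force: [-0.5, -0.8, -0.4]
gripper_width: 0.0879
grasp_force: 0.0
```

Run:
```python
from h import *
b=cap('side');a=cap('top')
s=manip.read_state();q=s['eef_rot'];print(s['tool_pos'],'yang',2*np.arctan2(q[2],q[1])-np.pi/2,s['contact_force'])
x=b['img'][120:280,190:360];y=a['img'][130:310,210:400]
cv2.imwrite('pics/c4.png',np.hstack([cv2.resize(x[:,:,::-1],(420,395),interpolation=2),cv2.resize(y[:,:,::-1],(376,395))]))
```

```text
[ 0.48257361 -0.00292512  0.20126308] yang -0.9889458117174142 [ 0.29017189 -0.16008995 -0.32970956]
```

View pics/c4.png

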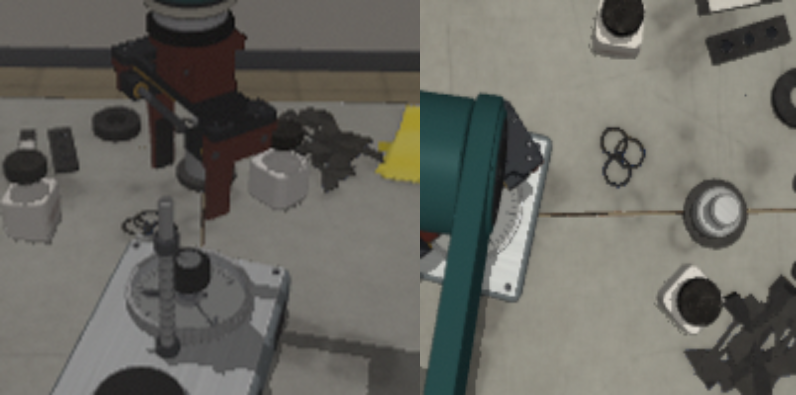

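The weight stands upright in the middle of the disc (top crop (717,212)) and the jars are undisturbed. Next I'll descend on the knob.

>>> drive_tool(rows="1 -0.6 1 -10 0.06;1 0 0 -20 0;1 0 0 -20 0;1 0 0 -18 0;1 0 0 -15 0;1 0 0 -12 0;1 0 0 -8 0;1 0 0 -5 0;1 0 0 0 0;1 0 0 0 0")

```text
time: 19.35
tool_pos: [0.4823, -0.0014, 0.0935]
eef_rot: [0.0, 0.949, 0.315, 0.0]
contact_force: [-0.2, 0.6, -0.1]
gripper_width: 0.0881
grasp_force: 0.0
```

>>> drive_tool(rows="-1 0 0 0 0;-1 0 0 0 0;-1 0 0 0 0;-1 0 0 0 0;-1 0 0 0 0;-1 0 0 0 0;-1 0 0 0 0;-1 0 0 0 0;-1 0 0 0 0;-1 0 0 0 0", newtons=25)

```text
time: 20.6
tool_pos: [0.4818, -0.0012, 0.0932]
eef_rot: [-0.0, 0.949, 0.315, -0.0]
contact_force: [-1.7, 3.1, 0.0]
gripper_width: 0.0433
grasp_force: 25.0
```

>>> drive_tool(rows="-1 -0.3 0.4 -0.5 0;-1 -0.3 0.4 -0.5 0;-1 0 0 -0.5 0;-1 0 0 -0.5 0;-1 0 0 -0.5 0;-1 0 0 -0.5 0;-1 0 0 0 0;-1 0 0 0 0;-1 0 0 0 0;-1 0 0 0 0")

```text
time: 21.85
tool_pos: [0.4819, -0.001, 0.0904]
eef_rot: [0.0, 0.949, 0.316, 0.0]
contact_force: [-0.4, -5.8, 2.3]
gripper_width: 0.0437
grasp_force: 25.0
```

>>> drive_tool(rows="-1 0 -0.5 -0.5 0;-1 0 0 -0.5 0;-1 0 0 -0.5 0;-1 0 0 0 0;-1 0 0 0 0;-1 0 0 0 0;-1 0 0 0 0;-1 0 0 0 0;-1 0 0 0 0;-1 0 0 0 0")

```text
time: 23.1
tool_pos: [0.4818, -0.001, 0.0888]
eef_rot: [0.0, 0.949, 0.315, 0.0]
contact_force: [2.4, -3.2, 4.9]
gripper_width: 0.0435
grasp_force: 25.0
```

>>> drive_tool(rows="-1 0.2 -0.3 -0.5 0;-1 0 0 -0.5 0;-1 0 0 0 0;-1 0 0 0 0;-1 0 0 0 0;-1 0 0 0 0;-1 0 0 0 0;-1 0 0 0 0;-1 0 0 0 0;-1 0 0 0 0")

```text
time: 24.35
tool_pos: [0.4818, -0.0011, 0.0881]
eef_rot: [-0.0, 0.949, 0.315, 0.0]
contact_force: [1.5, -1.9, 8.6]
gripper_width: 0.0434
grasp_force: 25.0
```

>>> drive_tool(rows="-1 0 0 -0.3 0.05;-1 0 0 0 0.1;-1 0 0 0 0.1;-1 0 0 0 0.1;-1 0 0 0 0.1;-1 0 0 0 0.1;-1 0 0 0 0.1;-1 0 0 0 0.05;-1 0 0 0 0;-1 0 0 0 0")

```text
time: 25.6
tool_pos: [0.4821, -0.0012, 0.0879]
eef_rot: [0.0, 0.783, 0.622, 0.0]
contact_force: [2.3, -1.5, 8.9]
gripper_width: 0.0434
grasp_force: 25.0
```

Run:
```python
from h import *
b=cap('side');a=cap('top')
s=manip.read_state();q=s['eef_rot'];print(s['tool_pos'],'yang',2*np.arctan2(q[2],q[1])-np.pi/2,s['contact_force'],s['moment'])
x=b['img'][190:270,220:320];y=a['img'][160:280,170:310]
cv2.imwrite('pics/c5.png',np.hstack([cv2.resize(x[:,:,::-1],(420,336),interpolation=2),cv2.resize(y[:,:,::-1],(376,336))]))
```

```text
[ 0.48210256 -0.00118563  0.08790949] yang -0.22915824020611986 [ 2.43506409 -1.11887697  9.78867785] [-0.48261677 -0.43938854 -0.02987111]
```

View pics/c5.png

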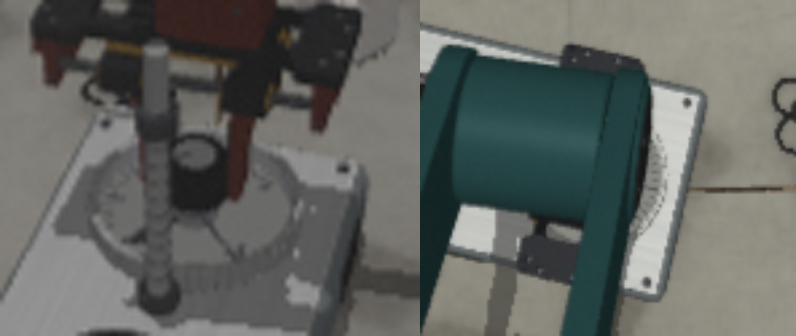

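The thin live hand is back at zero, at about (235,255). The peak hand is hidden behind the post and the force is about 9.8 N. I'll keep turning.

>>> drive_tool(rows="-1 0 0 0 0.05;-1 0 0 0 0.1;-1 0 0 0 0.1;-1 0 0 0 0.1;-1 0 0 0 0.1;-1 0 0 0 0.1;-1 0 0 0 0.1;-1 0 0 0 0.05;-1 0 0 0 0;-1 0 0 0 0")

```text
time: 26.95
tool_pos: [0.4825, -0.0011, 0.088]
eef_rot: [0.001, 0.523, 0.852, 0.001]
contact_force: [1.9, -1.8, 8.5]
gripper_width: 0.0433
grasp_force: 25.0
```

>>> drive_tool(rows="-1 0 0 1 0;-1 0 0 1 0;-1 0 0 1 0;-1 0 0 1 0;1 0 0 1 0;1 0 0 0 0;1 0 0 0 0;1 0 0 0 0;1 0 0 0 0;1 0 0 0 0")

```text
time: 28.2
tool_pos: [0.4815, -0.0013, 0.0924]
eef_rot: [-0.0, 0.523, 0.853, -0.0]
contact_force: [-0.8, 0.3, 0.4]
gripper_width: 0.0876
grasp_force: 0.0
```

>>> drive_tool(rows="1 0 0 0 -0.14;1 0 0 0 -0.14;1 0 0 0 -0.14;1 0 0 0 -0.14;1 0 0 0 -0.14;1 0 0 0 -0.14;1 0 0 0 -0.14;1 0 0 0 -0.14;1 0 0 0 -0.14;1 0 0 0 -0.14")

```text
time: 29.45
tool_pos: [0.4816, -0.0013, 0.0924]
eef_rot: [-0.0, 0.95, 0.313, -0.0]
contact_force: [-1.4, -0.5, -0.2]
gripper_width: 0.0876
grasp_force: 0.0
```

Run:
```python
from h import *
b=cap('side')
s=manip.read_state();q=s['eef_rot'];print(s['time'],s['tool_pos'],'yang',2*np.arctan2(q[2],q[1])-np.pi/2,s['contact_force'],s['gripper_width'])
x=b['img'][190:270,220:320]
cv2.imwrite('pics/c6.png',cv2.resize(x[:,:,::-1],(700,560),interpolation=2))
```

```text
29.5 [ 0.48160477 -0.00133963  0.09244914] yang -0.9390552377638691 [-0.1584068   1.21213703  0.12813358] 0.08742941680954118
```

View pics/c6.png

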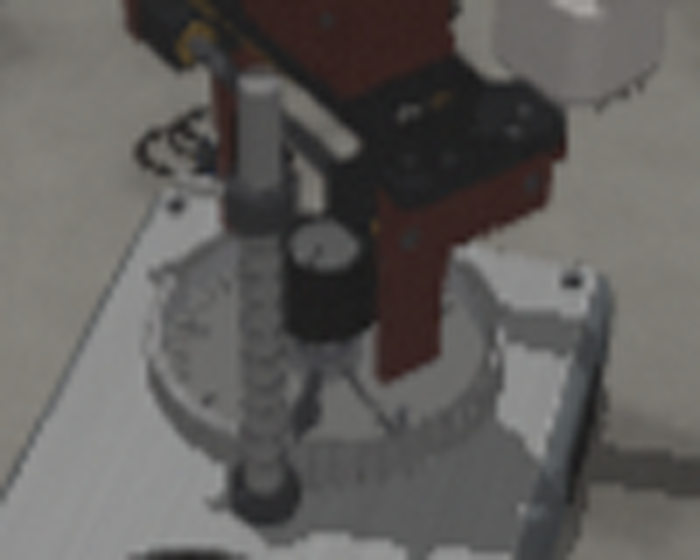

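The peak hand (spade at (308,405)) is near zero, with the live hand resting at (390,420). About 0.8 rad remains, so I'll take a second grip.

>>> drive_tool(rows="-1 0 0 0 0;-1 0 0 0 0;-1 0 0 0 0;-1 0 0 0 0;-1 0 0 0 0;-1 0 0 0 0;-1 0 0 0 0;-1 0 0 -1 0;-1 0 0 -1 0;-1 0 0 0 0")

```text
time: 30.75
tool_pos: [0.4815, -0.0013, 0.0904]
eef_rot: [-0.0, 0.949, 0.315, -0.0]
contact_force: [-0.4, 0.1, 0.8]
gripper_width: 0.0435
grasp_force: 25.0
```

>>> drive_tool(rows="-1 0 0 -1 0;-1 0 0 -1 0;-1 0 0 -0.5 0;-1 0 0 0 0;-1 0 0 0 0;-1 0 0 0 0;-1 0 0 0 0;-1 0 0 0 0;-1 0 0 0 0;-1 0 0 0 0")

```text
time: 32.0
tool_pos: [0.4816, -0.0013, 0.0879]
eef_rot: [-0.0, 0.949, 0.315, -0.0]
contact_force: [-0.5, 1.7, 4.9]
gripper_width: 0.0436
grasp_force: 25.0
```

>>> drive_tool(rows="-1 0 0 -0.5 0;-1 0 0 -0.5 0;-1 0 0 0 0;-1 0 0 0 0;-1 0 0 0 0;-1 0 0 0 0;-1 0 0 0 0;-1 0 0 0 0;-1 0 0 0 0;-1 0 0 0 0")

```text
time: 33.25
tool_pos: [0.4815, -0.0013, 0.0872]
eef_rot: [-0.0, 0.949, 0.315, 0.0]
contact_force: [-2.4, 1.7, 7.8]
gripper_width: 0.0435
grasp_force: 25.0
```

>>> drive_tool(rows="-1 0 0 -0.4 0;-1 0 0 0 0.05;-1 0 0 0 0.1;-1 0 0 0 0.1;-1 0 0 0 0.1;-1 0 0 0 0.1;-1 0 0 0 0.1;-1 0 0 0 0.1;-1 0 0 0 0.05;-1 0 0 0 0")

```text
time: 34.5
tool_pos: [0.4821, -0.0016, 0.087]
eef_rot: [0.0, 0.783, 0.622, 0.0]
contact_force: [-2.0, 1.2, 9.0]
gripper_width: 0.0437
grasp_force: 25.0
```

>>> drive_tool(rows="-1 0 0 0 0.06;-1 0 0 0 0.08;-1 0 0 0 0.08;-1 0 0 0 0.08;-1 0 0 0 0.08;-1 0 0 0 0.08;-1 0 0 0 0.08;-1 0 0 0 0.08;-1 0 0 0 0.06;-1 0 0 0 0")

```text
time: 35.75
tool_pos: [0.4826, -0.0015, 0.0871]
eef_rot: [0.001, 0.531, 0.847, 0.0]
contact_force: [-0.9, 0.9, 8.4]
gripper_width: 0.0433
grasp_force: 25.0
```

>>> drive_tool(rows="-1 0 0 1 0;-1 0 0 1 0;-1 0 0 1 0;-1 0 0 1 0;-1 0 0 1 0;1 0 0 0 0;1 0 0 0 0;1 0 0 0 0;1 0 0 0 0;1 0 0 0 0")

```text
time: 37.0
tool_pos: [0.4814, -0.0013, 0.0915]
eef_rot: [-0.0, 0.531, 0.847, -0.0]
contact_force: [0.3, -0.3, -0.2]
gripper_width: 0.0872
grasp_force: 0.0
```

>>> drive_tool(rows="1 0 0 10 0;1 0 0 20 0;1 0 0 30 0;1 0 0 30 0;1 0 0 30 0;1 0 0 30 0;1 0 -30 0 0;1 -10 -50 0 0;1 -10 -50 0 0;1 -10 -50 0 0")

```text
time: 38.25
tool_pos: [0.4512, -0.1827, 0.2424]
eef_rot: [0.0, 0.531, 0.847, -0.0]
contact_force: [0.4, -0.8, 0.4]
gripper_width: 0.0877
grasp_force: 0.0
```

Run:
```python
from h import *
b=cap('side');a=cap('top')
s=manip.read_state();print(s['time'],s['tool_pos'],s['contact_force'])
x=b['img'][190:270,220:320];y=a['img'][170:270,190:300]
cv2.imwrite('pics/c7.png',np.hstack([cv2.resize(x[:,:,::-1],(400,400),interpolation=2),cv2.resize(y[:,:,::-1],(400,400))]))
```

```text
38.35 [ 0.45109343 -0.18563331  0.24237828] [-0.01868004  0.58127833 -0.80873925]
```

View pics/c7.png

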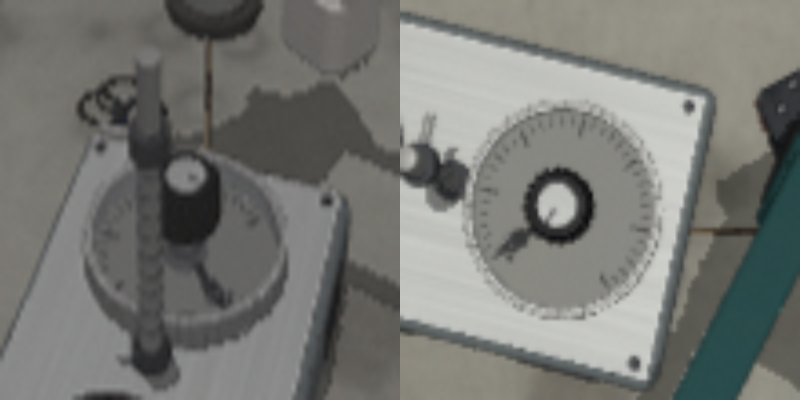

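The peak hand lies on the zero stop over the live hand (top crop spade (515,240), tip at the first mark (500,255)). I'll check the weight once more before handing in.

Run:
```python
from h import *
b=cap('side')
cv2.imwrite('pics/c8.png',cv2.resize(b['img'][100:260,180:340][:,:,::-1],(500,500),interpolation=2))
```

```text
(no output)
```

View pics/c8.png

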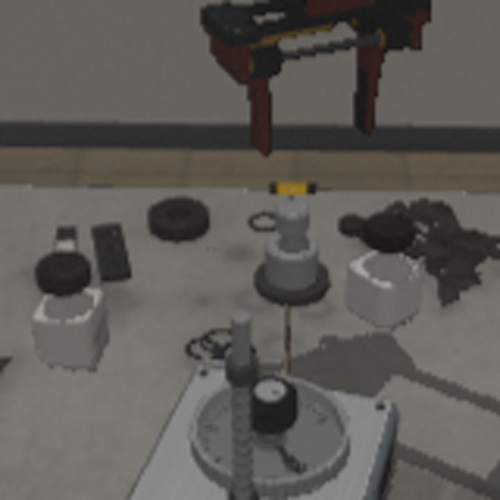

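The weight is upright and centred on the disc at (291,265), both jars stand where they were, and the gripper is clear of everything.

```bash
python3 -c "
from rig import manip
print(manip.close_job())"
```

```text
the job is handed in; nothing more can be done
None
```

The job is handed in at about 38 s: the weight stands upright in the middle of the rubber disc, both hands are back at zero, and the jars were not moved.

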